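Check pull on a desk pull gauge

TASK

Slide the pull gauge sideways along its base board, without lifting it off the board, until it drops flat into the shallow pocket at the end. Then draw its black handle straight out until the small steel rider on top stands level with the index, and ease the handle gently all the way home before letting go, so that the rider is left level with the index. Let only the gauge's own pusher move the rider, and leave the index and everything else on the desk where they are.

Things in the scene. Friction and masses are not known exactly. Their poses are not given: they have to be found in the camera images.
- pocket (a point): centre of the floor of the shallow, dark-lined pocket in the grey base board, fixed to the desk; floor 4 mm above the desk. Axes: x along the gauge's length (the handle points to -x), y from the pocket along the board to the open deck, z up. Pocket 114 (x) by 54 (y) mm, 5 mm deep
- deck (a point): on the deck of the board, 70 mm along +y from the pocket's centre; the deck runs from y = +27 to +110 mm, 9 mm above the desk, level with the pocket's rim. Aluminium fences 8 mm thick along both sides (inner faces 57 mm either side of the middle) and a stop across the pocket's end (inner face at y = -27 mm) rise to 14 mm above the desk: the gauge can only slide along y and meets the stop as it drops
- folders (a point): top of the upright folders that stand in a big woven box on the desk's right half, fixed, a tall obstacle: folders to 0.32 m above the desk, a frame leaning beyond them to 0.40 m, the box 0.2 m high over x 0.32 to 0.62 m and y 0.03 m to the desk's right end
- gauge_center (a point): middle of the loose grey pull gauge, 15 mm above its underside; body 110 (x) by 50 (y) by 30 (z) mm, 0.7 to 1 kg, axes as the pocket's. Starts on the deck, 60 to 80 mm from the pocket's centre along the board's +y; 2 mm of play each side in the pocket. An open channel, 20 mm wide, 8 mm deep, runs along its top. The near fence holds it against the pull
- handle (a point): middle of the gauge's black handle, a block 18 (x) by 30 (y) by 34 (z) mm on a steel rod; when home 94 mm from the gauge's centre along -x, 23 mm above the gauge's underside (27 mm above the desk with the gauge in the pocket). 30 mm is free between it and the gauge's body, 20 mm between it and the board
- slide (a joint): how far the handle is drawn out, m: 0 home, grows as it is pulled along the gauge's -x, to 0.065 at most. A spring draws it back: it takes 2.7 N at first and 80 N/m more; let go, it snaps home. When this reading equals the index's, the rider pushed by the pusher is level with the index
- pusher_face (a point): front face of the slide's steel pusher, 14 mm wide, which stands up in the channel on the gauge's top; it moves with the handle and pushes the rider ahead of it to -x. The rider's middle is 6 mm ahead of this face when the two touch
- rider_fin (a point): middle of the upright fin, 3 mm thick, of the small loose steel rider (foot 12 x 16 mm, 17 mm tall) in the channel on the gauge's top, in front of the pusher (1 to 5 mm gap at first). It stays where the pusher has pushed it when the pusher goes back
- rider: the same rider; origin at the middle of its underside, 12 mm below the fin's middle
- index_line (a point): the index: a small steel clip with a thin upright ridge, 6 x 14 x 8 mm, on the gauge's top beside the channel (gauge's +y side); the point is at the ridge's end next to the channel. Rider and index are level when they have the same x along the gauge
- index (a joint): where the index is set along the gauge, m towards -x from the rider's place when it touches the pusher and the handle is home; 0.030 to 0.050; stiff
- eraser: pink eraser, 19x48x11 mm, lying flat; stays where it is. Origin: centre of its underside
- tin: small flat green tin, 48x64x16 mm, lying flat; stays where it is. Origin: centre of its underside

How it is judged (in metres and radians):
On the way, in this order (a step that is already met when the one before it is completed fails the run):
1. the gauge lies flat in the pocket, handle home (z of gauge_center in the frame of pocket below 0.017 m and angle between gauge_center's own z axis and vertical below 0.04 rad and horizontal distance between gauge_center and pocket below 0.006 m and value of joint slide below 0.006 m), for 0.2 s.
2. with the gauge in the pocket, the handle is drawn out until the pusher has brought the rider level with the index (5 mm either way) (z of gauge_center in the frame of pocket below 0.019 m and x of rider_fin in the frame of index_line between -0.005 and 0.005 m and x of pusher_face in the frame of rider_fin below 0.009 m), for 0.2 s.
At the end, for the whole second after the job is handed in: The gauge lies flat in the pocket (no more than 2 mm off its floor, tilted under 0.04 rad, within 6 mm of the centre), the handle is home (within 3 mm), the rider stands level with the index within 5 mm, all at rest (z of gauge_center in the frame of pocket below 0.017 m and angle between gauge_center's own z axis and vertical below 0.04 rad and horizontal distance between gauge_center and pocket below 0.006 m and x of rider_fin in the frame of index_line between -0.005 and 0.005 m and value of joint slide below 0.003 m and velocity of joint slide below 0.01 m/s and linear speed of rider below 0.02 m/s); the robot touches nothing.
It fails at once if the gauge is lifted more than 12 mm off the deck (z of gauge_center in the frame of pocket above 0.032 m).
It fails at once if the handle snaps home faster than 0.35 m/s (velocity of joint slide below -0.35 m/s).
It fails at once if the robot touches the rider (contact force between any of the fingers, the arm and rider above 0.3 N).
It fails at once if the index is shifted along the gauge (velocity of joint index above 0.02 m/s or velocity of joint index below -0.02 m/s).
It fails at once if a bystander is moved by more than 20 mm (distance of any of eraser, tin from where it was at the start of the episode above 0.02 m).
It also fails if it takes over 61 s, if anything falls off the work surface, if the arm or the gripper's body presses on something with over 40 N, if the wrist force passes 120 N, or if a joint passes its speed limit or range.

ROBOT

A 6-joint arm with a two-finger parallel gripper is mounted at the origin on the work surface; the furniture and walls round the work are solid. World frame = base frame: x ahead of the robot, y to its left, z up, the work surface at z = 0. Lengths are in mm, angles in rad, forces in N, time in s.
With the tool pointing down it reaches from about 375 to 975 mm from the base axis. Payload 3.8 kg.
Tool frame: the origin (TCP) lies midway between the tips of the shut fingers; the grasp point (between the pads) lies 19 mm behind it; z points along the fingers, y is the direction in which the jaws open and shut (so a half turn about z gives the same grasp; the last joint's range is limited). The gripper opens to 85 mm and grips with 20 to 120 N. Pads are 22 mm wide; open, the fingers measure 114 mm over their backs; the gripper's body (76 mm by 85 mm) begins 54 mm behind the grasp point. The pads swing forward as they close: fully open they stand 13 mm farther back than shut.
Start: joints at [-1.221, 0.264, 1.604, -0, 1.274, -0.037], TCP at [254.622, -625.128, 231.28] pointing down, gripper open.
Joint ranges: [-2.63, 2.63], [-0.94, 2.18], [0.31, 2.57], [-1.31, 4.45], [0, 2.66], [-2.55, 2.55]. Speed limits (rad/s): [2.57, 2.57, 3.14, 3.14, 3.14, 3.14].

INTERFACE

Orientations are given as a unit quaternion [x, y, z, w].
In Python, from cell import arm gives the robot as it stands. Calls block until the motion is done:
- arm.movep(position, orientation): joint-space move of the TCP to a pose.
- arm.move_linear(position, rate=150, attitude=None, threshold=None): straight line of the TCP; attitude=None keeps the orientation; rate is the mean speed in mm/s. With threshold (N) it stops when the force on the tool has changed by that much, and returns True; else False.
- arm.move_j(angles): joint-space move.
- arm.grip(opening, effort=None): finger opening in mm; effort is the grip in N (None keeps the last); returns when the fingers have stopped.
- arm.pause(seconds).
- arm.ik(position, orientation): joint angles nearest the present ones, or None.
- arm.sense(): the state.
- arm.get_image(name): name is "side" or "top" or "wrist"; returns a dict with "image" (480x640x3 uint8, red, green, blue), "fovy" (degrees; the focal length in pixels is half the picture's height over the tangent of half this angle, whatever the lens; pixels are square), "cx", "cy" (the principal point, pixels), "R" (3x3) and "t" (3): a world point X has camera coordinates R X + t. Camera axes: x right, y down, z forward; pixel columns grow to the right and rows downward; lengths in mm; the calibration is good to about 2 mm. A picture is of the moment at which its call begins. There is no depth.
A pose or a line that the arm cannot do raises arm.IKError and nothing moves.
- arm.sign_off(): hands the job in, once; it reports no verdict.
Trained networks look in a picture, given as the dict that the camera call returned (one of the last four; its "shot" number tells which), for a name from the list of things; names that differ only in an ending like _2 or _b are one class to them, and where a whole thing is asked for, a point or a joint stands for the part that bears it (a point fixed in the world has none). Each returns a list of dicts, best first, with "score" (0 to 1); they miss things now and then, are a little off and sometimes report something else, mostly with a low value. They report only what shows in the picture. A call takes as long as a camera call.
- arm.find_in(name, picture): "box" ([left, top, right, bottom] in pixels, round what is visible of it).
- arm.trace(name, picture): "region" (480x640 bool, what is visible of it) and "box" ([left, top, right, bottom] in pixels, round what is visible of it).
- arm.spot_point(name, picture): "centre" ([column, row] in pixels: a listed point, or the origin of a listed thing).
The state is a dict: "time": time; "joint_positions": joint angles; "joint_vel": joint speeds; "joint_efforts": joint torques, N m; "ee_pos": TCP position; "tcp_rot": TCP orientation; "force": force on the tool from outside, world axes, zero at the start; "moment": the same for the moment, N m; "gripper_width": finger opening in mm.
Only numpy, scipy, OpenCV 4.12 (cv2) and the standard library are available. Lean on these libraries where they do the work, as an engineer would, in place of code of your own. Each camera call takes 0.05 s, during which the arm holds its last target.

## Working session

There is one attempt and no reset: what is moved stays moved. The work goes in short steps, each a Python script; the robot and the scene stay as the last script left them, time stands still between calls to the robot, and variables do not carry over. Pictures are saved under pics/ and viewed, and the job is handed in when it is done.

```bash
ls; mkdir -p pics
cat > h.py <<'E'
import numpy as np, cv2
from cell import arm
def cam(n,save=None):
    p=arm.get_image(n)
    if save: cv2.imwrite(f'pics/{save}.png',cv2.cvtColor(p['image'],cv2.COLOR_RGB2BGR))
    return p
def ray(p,uv):
    f=240/np.tan(np.radians(p['fovy'])/2)
    R=np.array(p['R']);t=np.array(p['t'])
    d=R.T@np.array([(uv[0]-p['cx'])/f,(uv[1]-p['cy'])/f,1]); return -R.T@t,d
def atz(p,uv,z):
    o,d=ray(p,uv); return o+d*(z-o[2])/d[2]
def proj(p,X):
    f=240/np.tan(np.radians(p['fovy'])/2)
    c=np.array(p['R'])@np.array(X)+np.array(p['t']); return np.array([p['cx']+f*c[0]/c[2],p['cy']+f*c[1]/c[2]])
def tri(obs):
    A=np.zeros((3,3));b=np.zeros(3)
    for p,uv in obs:
        o,d=ray(p,uv);d=d/np.linalg.norm(d);M=np.eye(3)-np.outer(d,d);A+=M;b+=M@o
    return np.linalg.solve(A,b)
E
python3 - <<'E'
from h import *
s=arm.sense();print(s['time'],s['tcp_rot'],s['force'])
P={n:cam(n,'a_'+n) for n in('side','top','wrist')}
for n,p in P.items():
    print(n,p['fovy'],p['cx'],p['cy'],(-np.array(p['R']).T@p['t']).round())
    for k in ['pocket','deck','gauge_center','handle','rider_fin','index_line','pusher_face','eraser','tin']:
        r=arm.spot_point(k,p)
        print(' ',k,[(np.round(q['centre'],1).tolist(),round(q['score'],2)) for q in r[:2]])
print(arm.sense()['time'])
E
```

```text
pics
0.0 [ 9.81359335e-01  1.92178648e-01 -1.59262132e-04 -1.09431825e-03] [-0.08493179 -0.54426452 -0.43418771]
side 50.454266549706524 326.8585751477978 243.45815112624368 [1235.  254.  615.]
  pocket [([361.9, 342.4], 0.85)]
  deck [([400.4, 340.3], 0.63)]
  gauge_center [([400.5, 335.5], 0.73)]
  handle [([409.1, 298.5], 0.63)]
  rider_fin [([406.5, 338.6], 0.61)]
  index_line [([410.6, 328.2], 0.36)]
  pusher_face [([397.9, 346.3], 0.58), ([400.9, 340.1], 0.17)]
  eraser [([271.6, 345.8], 0.54)]
  tin [([285.2, 308.1], 0.57)]
top 54.845213354250795 320.5849730942698 237.77506624068553 [ 433.  157. 1096.]
  pocket [([292.8, 230.1], 0.95), ([265.5, 212.8], 0.66)]
  deck [([265.0, 227.9], 0.62)]
  gauge_center [([267.3, 223.9], 0.74)]
  handle [([263.6, 266.0], 0.66)]
  rider_fin [([262.7, 210.6], 0.5)]
  index_line [([266.6, 211.1], 0.47)]
  pusher_face [([266.9, 207.0], 0.6)]
  eraser [([358.2, 218.2], 0.53)]
  tin [([362.0, 258.7], 0.98)]
wrist 69.42104368383437 320.3403460324012 234.51506006623808 [ 329. -595.  372.]
  pocket []
  deck []
  gauge_center []
  handle []
  rider_fin []
  index_line []
  pusher_face []
  eraser []
  tin []
1.5
```

View pics/a_side.png

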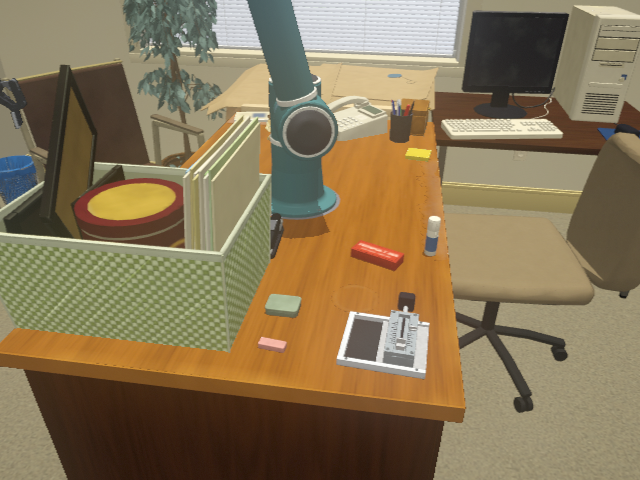

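View pics/a_top.png

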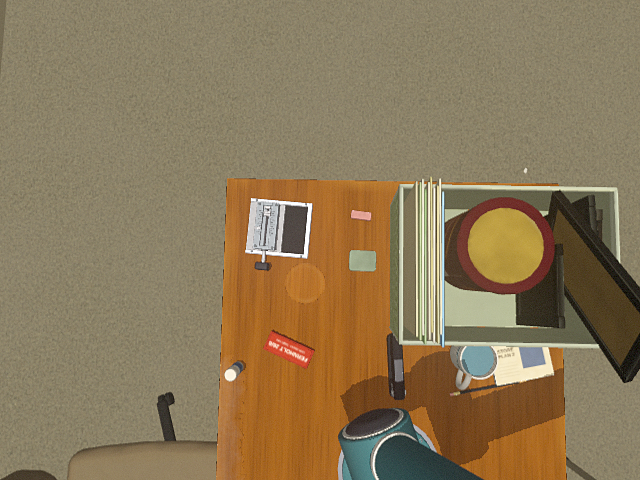

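Run:
```python
import cv2
a=cv2.imread('pics/a_top.png')[170:300,200:400];cv2.imwrite('pics/a_top_z.png',cv2.resize(a,None,fx=4,fy=4,interpolation=3))
a=cv2.imread('pics/a_side.png')[270:400,300:450];cv2.imwrite('pics/a_side_z.png',cv2.resize(a,None,fx=4.5,fy=4.5,interpolation=3))
```

```text
(no output)
```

View pics/a_top_z.png

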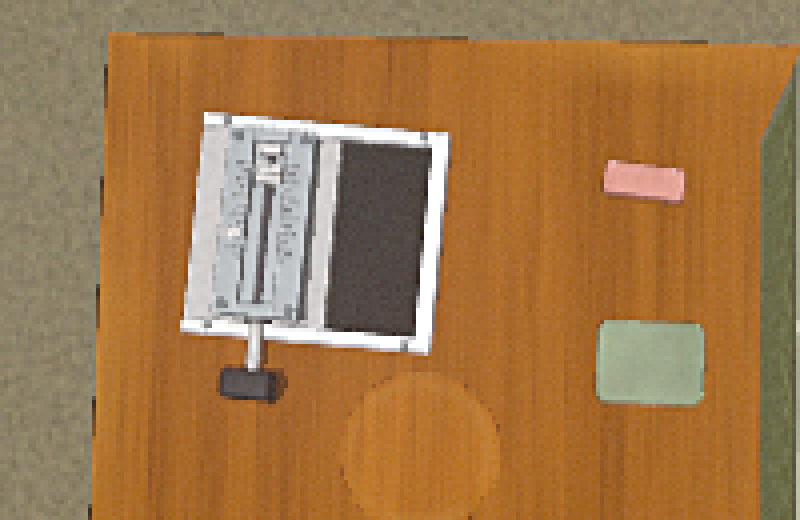

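View pics/a_side_z.png

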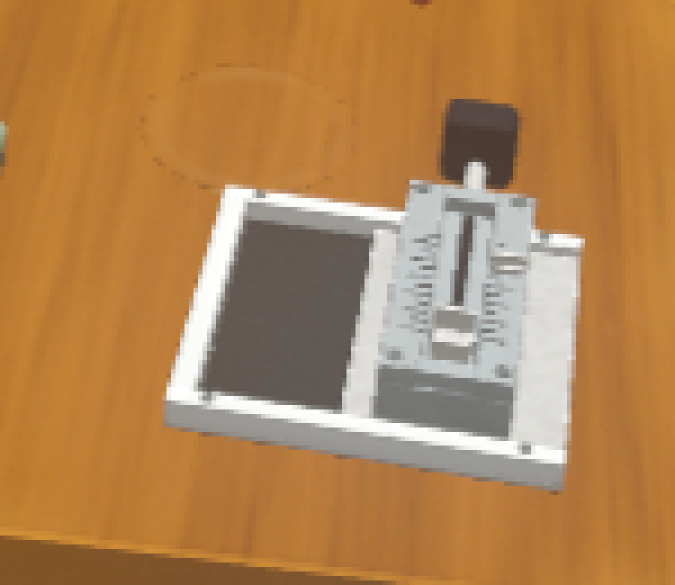

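Run:
```python
from h import *
T=cam('top');S=cam('side')
c=[(251.2,198.2),(312.5,203.2),(245.5,252.5),(307.5,258.5)]
W=[atz(T,u,14) for u in c]
for w in W: print(w.round(1))
cs=[(300+x/4.5,270+y/4.5) for x,y in [(228,186),(583,236),(166,402),(563,466)]]
print('side')
for u in cs: print(atz(S,u,14).round(1))
for k in ['pocket','handle','gauge_center','rider_fin','index_line','pusher_face']:
    a=arm.spot_point(k,T);b=arm.spot_point(k,S)
    if a and b: print(k,tri([(T,a[0]['centre']),(S,b[0]['centre'])]).round(1))
# handle by region
for k in ['handle','rider']:
  for n,p in(('T',T),('S',S)):
    r=arm.find_in(k,p); print(k,n,[(np.round(q['box'],1).tolist(),round(q['score'],2)) for q in r[:2]])
# camera offset in tool frame
from scipy.spatial.transform import Rotation as Ro
s=arm.sense();w=arm.get_image('wrist');R=Ro.from_quat(s['tcp_rot']).as_matrix()
print('cam in tool',(R.T@((-np.array(w['R']).T@w['t'])-s['ee_pos'])).round(1),(np.array(w['R'])@R).round(3))
```

```text
[616.8 329.4  14. ]
[607.4 184.   14. ]
[487.9 338.8  14. ]
[476.5 193.1  14. ]
side
[482.7 197.3  14. ]
[491.9 343.   14. ]
[612.5 187.8  14. ]
[622.2 332.4  14. ]
pocket [494.4  70.    5. ]
handle [452.8 299.6 -60.8]
gauge_center [551.7 290.8  28.7]
rider_fin [583.9 297.9  42.2]
pusher_face [586.6 287.8  28.5]
handle T [([256.1, 206.3, 270.6, 266.2], 0.46)]
handle S [([398.6, 290.4, 414.1, 349.1], 0.76)]
rider T [([264.8, 207.6, 270.6, 216.7], 0.49)]
rider S [([396.5, 337.8, 406.4, 346.0], 0.56)]
cam in tool [  79.8    0.9 -141.9] [[-0.001  1.     0.001]
 [-0.952 -0.    -0.305]
 [-0.305 -0.001  0.952]]
```

```bash
cat >> h.py <<'E'
from scipy.spatial.transform import Rotation as Ro
TH=np.radians(-4.0)
xb=np.array([np.cos(TH),np.sin(TH),0]);yb=np.array([-np.sin(TH),np.cos(TH),0]);zb=np.array([0,0,1.])
QP=Ro.from_matrix(np.c_[yb,xb,-zb]).as_quat()   # push: tool x=+yb (camera on +y), jaws along x
QH=Ro.from_matrix(np.c_[xb,-yb,-zb]).as_quat()  # handle: camera over gauge
E
python3 - <<'E'
from h import *
s=arm.sense()
q=s['tcp_rot']
up=arm.ik([240,-590,560],q);print('up',up)
for n,Q in(('P',QP),('P2',Ro.from_quat(QP)*Ro.from_euler('z',np.pi)),('H',QH),('H2',Ro.from_quat(QH)*Ro.from_euler('z',np.pi))):
    Q=Q if isinstance(Q,np.ndarray) else Q.as_quat()
    for pos in([549,288,480],[549,290,200],[552,340,18],[452,297,12]):
        r=arm.ik(pos,Q); print(n,pos,None if r is None else np.round(r,2))
E
```

```text
up [-1.22356211e+00  1.78786646e-01  1.11763551e+00  4.40271108e-07
  1.84515185e+00 -3.96070587e-02]
P [549, 288, 480] [ 0.44  0.11  1.34 -0.    1.69  0.51]
P [549, 290, 200] [ 0.45  0.18  1.76 -0.    1.2   0.52]
P [552, 340, 18] [ 0.51  0.42  1.83 -0.    0.9   0.58]
P [452, 297, 12] [ 0.54  0.25  2.07 -0.    0.82  0.61]
P2 [549, 288, 480] None
P2 [549, 290, 200] None
P2 [552, 340, 18] None
P2 [452, 297, 12] [ 0.54  0.25  2.07 -0.    0.82 -2.54]
H [549, 288, 480] [ 0.44  0.11  1.34 -0.    1.69  2.08]
H [549, 290, 200] [ 0.45  0.18  1.76 -0.    1.2   2.09]
H [552, 340, 18] [ 0.51  0.42  1.83 -0.    0.9   2.15]
H [452, 297, 12] [ 0.54  0.25  2.07 -0.    0.82  2.18]
H2 [549, 288, 480] [ 0.44  0.11  1.34 -0.    1.69 -1.06]
H2 [549, 290, 200] [ 0.45  0.18  1.76 -0.    1.2  -1.06]
H2 [552, 340, 18] [ 0.51  0.42  1.83 -0.    0.9  -0.99]
H2 [452, 297, 12] [ 0.54  0.25  2.07 -0.    0.82 -0.97]
```

Run:
```python
from h import *
s=arm.sense()
arm.move_j(arm.ik([240,-590,560],s['tcp_rot']))
arm.movep([549,288,500],QP)
arm.movep([549,288,200],QP)
p=cam('wrist','b_w');print(arm.sense()['time'])
for k in ['pocket','deck','gauge_center','handle','rider_fin','index_line','pusher_face']:
    r=arm.spot_point(k,p);print(' ',k,[(np.round(q['centre'],1).tolist(),round(q['score'],2)) for q in r[:2]])
```

```text
8.1583
  pocket [([319.3, 260.2], 0.8)]
  deck []
  gauge_center [([322.3, 209.3], 0.97)]
  handle [([214.8, 208.2], 0.77), ([320.5, 261.5], 0.45)]
  rider_fin [([351.1, 211.2], 0.63)]
  index_line [([312.0, 199.2], 0.49)]
  pusher_face [([367.0, 212.8], 0.55)]
```

View pics/b_w.png

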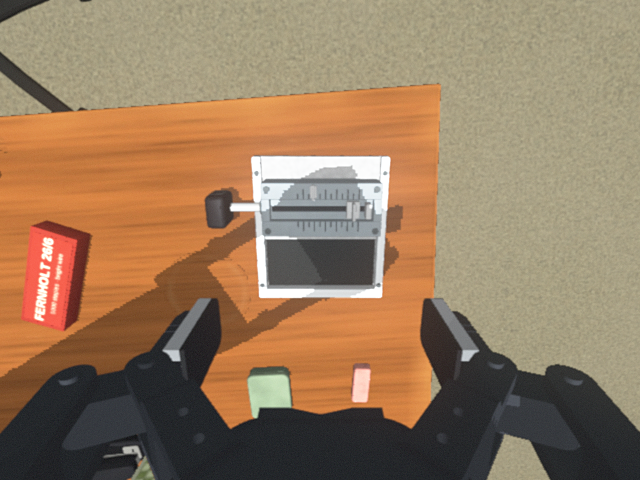

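The wrist view shows the whole board: corners near (252,156), (390,157), (259,298) and (383,298). The handle is at (218,208), the rider at about (352,211) and the index at (313,192).

Run:
```python
from h import *
p=cam('wrist')
a=cv2.cvtColor(p['image'],cv2.COLOR_RGB2BGR)[145:305,195:400];cv2.imwrite('pics/b_z.png',cv2.resize(a,None,fx=3.9,fy=3.7,interpolation=3))
for u in [(252,156),(390,157),(259,298),(383,298)]: print(atz(p,u,14).round(1))
print('pocket',atz(p,(319.3,260.2),4),'gc',atz(p,(322.3,209.3),39),'handle top', atz(p,(218,206),49),'idx',atz(p,(313,193),43))
```

```text
[491.5 342.2  14. ]
[619.3 332.3  14. ]
[479.8 195.8  14. ]
[610.6 186.5  14. ]
pocket [546.15445695 230.11216143   4.        ] gc [553.40975623 293.00820432  39.        ] handle top [463.56840162 304.70468179  49.        ] idx [546.34196211 309.12290913  43.        ]
```

View pics/b_z.png

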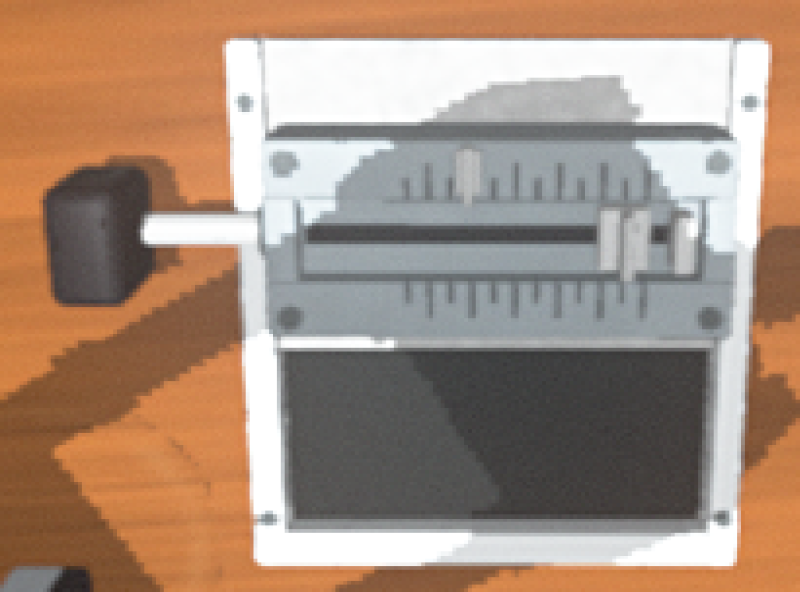

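```bash
sed -i 's/^TH=.*/TH=np.radians(-4.1)/' h.py
cat >> h.py <<'E'
PK=np.array([547.3,226.3,0])
def B(x,y,z): return PK+x*xb+y*yb+z*zb
def tob(X): d=np.array(X)-PK; return np.array([d@xb,d@yb,d[2]])
E
python3 - <<'E'
from h import *
arm.grip(60)
arm.movep(B(0,120,90),QP)
arm.move_linear(B(0,120,14),rate=80)
f0=arm.sense()['force']
r=arm.move_linear(B(0,60,14),rate=60,threshold=25)
s=arm.sense();print(r,tob(s['ee_pos']).round(1),(s['force']-f0).round(1),s['time'])
r=arm.move_linear(B(0,34,14),rate=30,threshold=18)
s=arm.sense();print(r,tob(s['ee_pos']).round(1),(s['force']-f0).round(1),s['time'])
cam('side','c_s');cam('top','c_t');cam('wrist','c_w')
E
python3 - <<'E'
import cv2,numpy as np
a=cv2.imread('pics/c_t.png')[180:280,225:345];b=cv2.imread('pics/c_s.png')[280:380,325:445]
cv2.imwrite('pics/c_z.png',np.hstack([cv2.resize(i,(400,340),interpolation=3) for i in(a,b)]))
E
```

```text
False [ 0.7 59.7 14.6] [2.  1.9 1.8] 11.75
False [-0.7 35.2 14. ] [-1.5  9.2 -2.3] 12.7667
```

View pics/c_z.png

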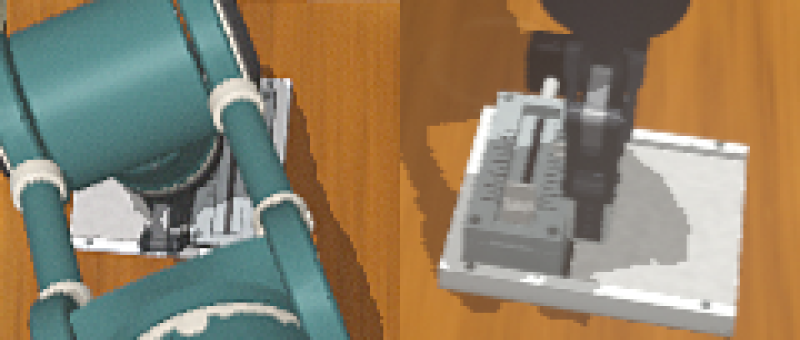

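View pics/c_w.png

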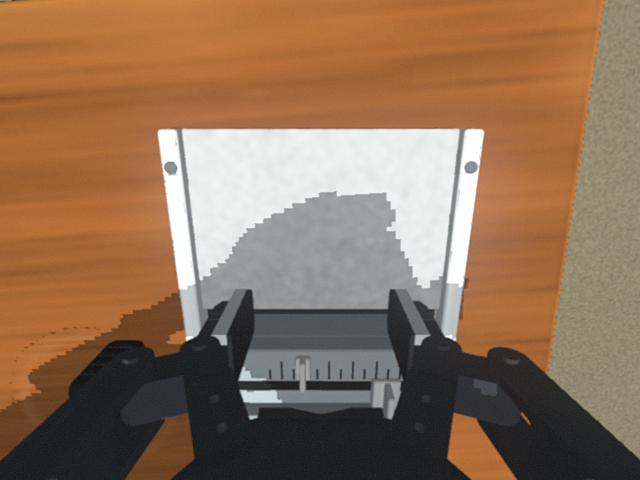

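The gauge has reached the pocket end with fingers behind it. I'll back off and check that it lies flat.

```bash
python3 - <<'E'
from h import *
arm.move_linear(B(0,48,14),rate=60)
arm.move_linear(B(0,60,110),rate=150)
arm.movep(B(-30,62,190),QP)
p=cam('wrist','d_w');cam('side','d_s')
print(arm.sense()['time'])
a=cv2.cvtColor(p['image'],cv2.COLOR_RGB2BGR)[120:320,170:430];cv2.imwrite('pics/d_z.png',cv2.resize(a,None,fx=3,fy=3,interpolation=3))
for k in ['handle','rider_fin','index_line','pusher_face','gauge_center']:
    r=arm.spot_point(k,p);print(' ',k,[(np.round(q['centre'],1).tolist(),round(q['score'],2)) for q in r[:2]])
E
python3 - <<'E'
import cv2,numpy as np
b=cv2.imread('pics/d_s.png')[280:380,325:445]
cv2.imwrite('pics/d_sz.png',cv2.resize(b,None,fx=5,fy=5,interpolation=3))
E
```

```text
14.625
  handle [([248.0, 278.1], 0.88)]
  rider_fin [([381.5, 285.2], 0.52)]
  index_line [([343.4, 270.2], 0.44)]
  pusher_face [([395.1, 281.8], 0.75), ([345.4, 270.7], 0.49)]
  gauge_center [([348.6, 275.3], 0.91)]
```

View pics/d_z.png

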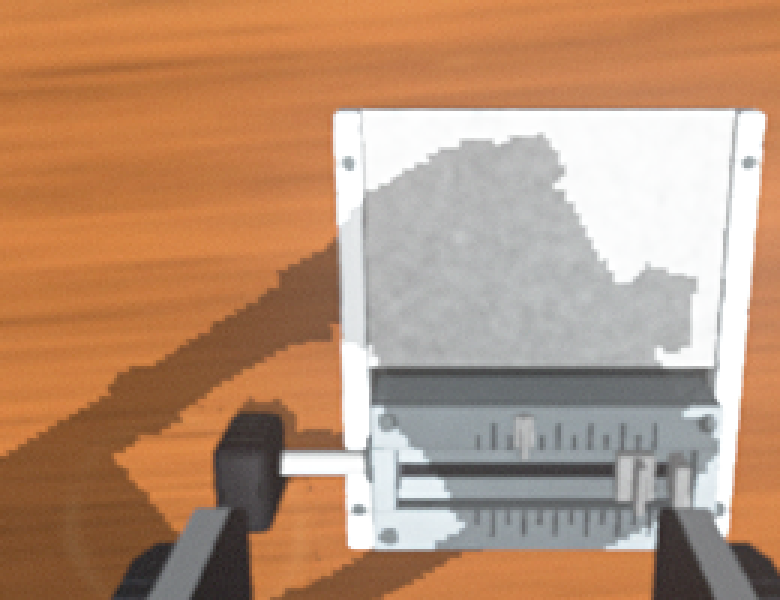

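View pics/d_sz.png

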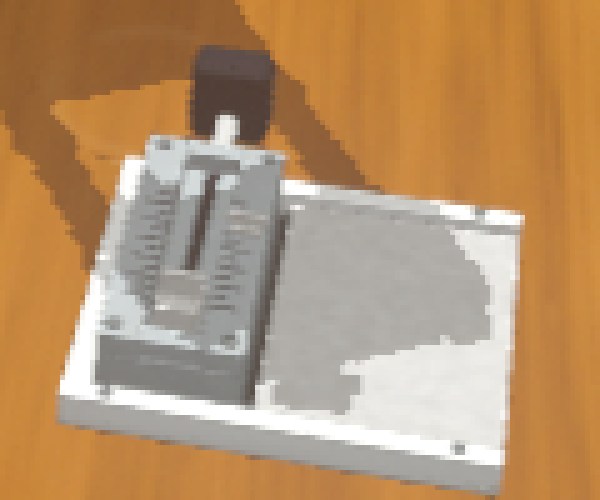

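Run:
```python
from h import *
p=cam('wrist');S=cam('side')
w=lambda x,y:(170+x/3,120+y/3); s=lambda x,y:(325+x/5,280+y/5)
for n,a,b in [('-x+y',w(372,405),s(286,154)),('+x+y',w(722,405),s(247,357)),('-x-y',w(372,548),s(147,136))]:
    print(n,tob(tri([(p,a),(S,b)])).round(1), tob(atz(p,a,34)).round(1),tob(atz(S,b,34)).round(1))
print('side +x-y',tob(atz(S,s(98,333),34)).round(1))
# board refs, wrist
for q in [(333,110),(766,110)]: print('board end corner (exp y110)',tob(atz(p,w(*q),14 if 0 else 14)).round(1))
print('deck edge',tob(atz(p,w(540,367),9)).round(1))
print('handle top corners',[tob(atz(p,w(*q),44)).round(1) for q in [(235,415),(284,415),(217,531)]])
# x of things at z
for n,q,z in [('idx ridge',(526,450),38),('rider fin top',(640,462),43),('pusher',(682,460),40),('rider front',(628,458),40)]: print(n,tob(atz(p,w(*q),z)).round(1))
```

```text
-x+y [-53.2  25.3  33.4] [-53.2  25.1  34. ] [-52.1  25.7  34. ]
+x+y [54.  25.3 32.2] [53.4 25.1 34. ] [56.4 26.3 34. ]
-x-y [-54.8 -25.7  30.9] [-54.4 -23.8  34. ] [-50.9 -25.3  34. ]
side +x-y [ 56.3 -23.4  34. ]
board end corner (exp y110) [-64.3 111.5  14. ]
board end corner (exp y110) [ 64.6 111.4  14. ]
deck edge [-0.1 28.7  9. ]
handle top corners [array([-93. ,  25.8,  44. ]), array([-78.5,  25.8,  44. ]), array([-101. ,  -12.4,   44. ])]
idx ridge [-6.3 12.  38. ]
rider fin top [27.7 10.3 43. ]
pusher [41.   9.6 40. ]
rider front [24.6 10.2 40. ]
```

Run:
```python
from h import *
print(arm.ik(B(-140,0,9),QH),arm.ik(B(-94,0,9),QH))
arm.movep(B(-94,0,130),QH)
arm.move_linear(B(-94,0,9),rate=90,threshold=15)
p=cam('wrist','e_w');cam('side','e_s')
s=arm.sense();print(tob(s['ee_pos']).round(1),s['time'],s['force'].round(1))
```

```text
[ 4.72472505e-01  1.40796623e-01  2.21710125e+00 -4.44089210e-16
  7.83694779e-01  2.11482733e+00] [ 4.25759377e-01  2.06247942e-01  2.13724466e+00 -4.44089210e-16
  7.98100054e-01  2.06811420e+00]
[-93.4   0.3   9.7] 17.9333 [ 0.  -0.2  0.3]
```

View pics/e_w.png

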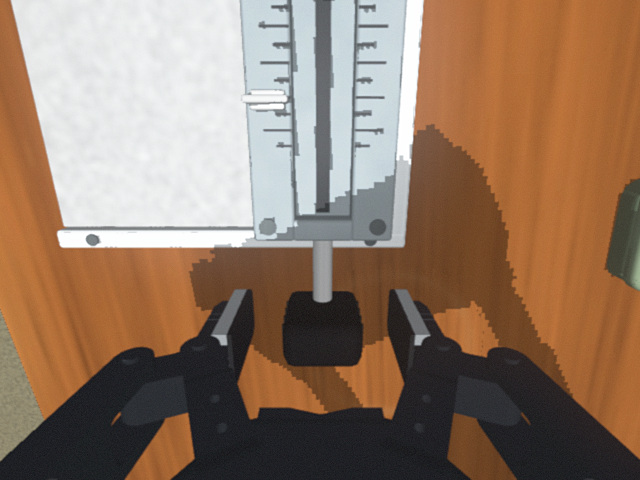

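The handle, at (322,328), is centred between the pads. Next I grip it and pull part of the way.

```bash
cat > meas.py <<'E'
from h import *
def look(tag):
    S=cam('side',tag+'_s');
    b=cv2.imread(f'pics/{tag}_s.png')[290:370,330:400]
    cv2.imwrite(f'pics/{tag}_z.png',cv2.resize(b,None,fx=7,fy=7,interpolation=3))
    for k in('rider_fin','index_line','pusher_face'):
        r=arm.spot_point(k,S)
        for q in r[:1]: print(k,np.round(q['centre'],1),round(q['score'],2),tob(atz(S,q['centre'],38)).round(1))
    s=arm.sense();print(tob(s['ee_pos']).round(1),s['force'].round(1),'w',s['gripper_width'],s['time'])
E
python3 - <<'E'
from meas import *
look('f0')
arm.grip(25,effort=40)
s=arm.sense();x0=tob(s['ee_pos']);print('x0',x0,s['gripper_width'])
arm.move_linear(B(-94-32,0,9),rate=30,threshold=25)
look('f1')
E
```

```text
rider_fin [363.5 333. ] 0.43 [20.2  2.4 38. ]
index_line [370.3 322.4] 0.38 [-10.1   9.7  38. ]
pusher_face [358.8 346.3] 0.64 [54.6 -0.1 38. ]
[-93.8   0.1   9.3] [-0.7  0.2  0.5] w 59.73448130323025 18.1333
x0 [-9.39927158e+01 -9.02664527e-02  9.20020930e+00] 29.55319895382106
rider_fin [368.1 327.5] 0.45 [ 4.3  7.9 38. ]
index_line [369.5 321. ] 0.53 [-13.5   7.8  38. ]
pusher_face [361.9 333.3] 0.88 [21.6 -0.2 38. ]
[-125.7    0.3    9.2] [ 4.   0.7 -0.1] w 29.444912146893333 19.9167
```

View pics/f1_z.png

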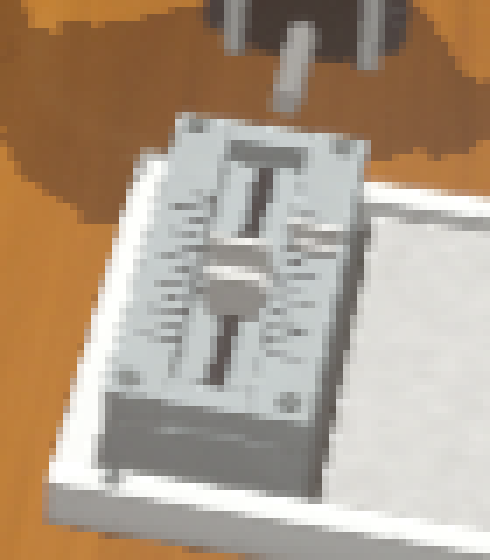

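View pics/f0_z.png

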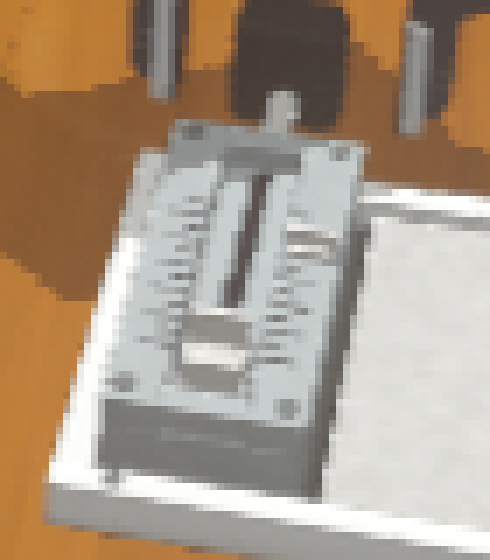

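Run:
```python
import cv2,numpy as np
b=cv2.imread('pics/f1_s.png')[316:336,352:384];c=cv2.imread('pics/d_w.png')[250:305,295:410]
cv2.imwrite('pics/f1_zz.png',cv2.resize(b,None,fx=24,fy=24,interpolation=0))
cv2.imwrite('pics/d_zz.png',cv2.resize(c,None,fx=6.5,fy=6.5,interpolation=2))
```

```text
(no output)
```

View pics/f1_zz.png

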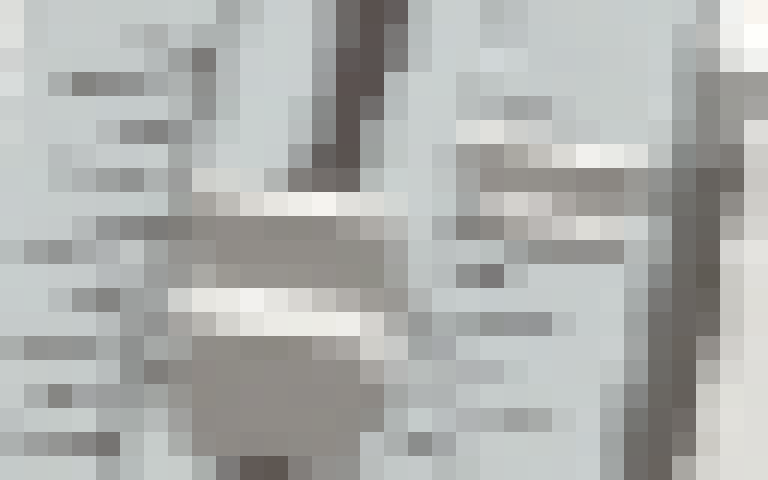

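View pics/d_zz.png

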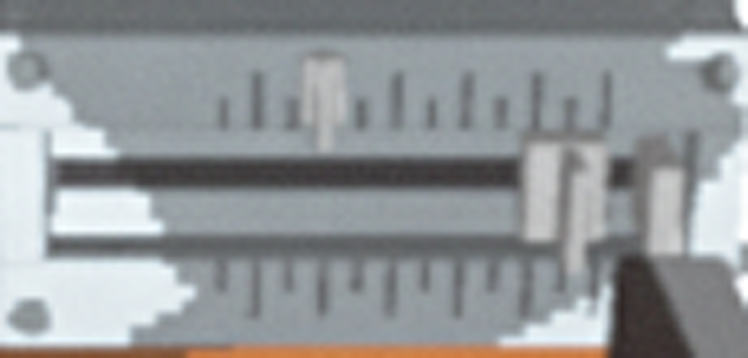

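```bash
python3 - <<'E'
from h import *
S=cam('side')
f=lambda x,y:(352+x/24-.5,316+y/24-.5)
print('fin L/R',tob(atz(S,f(193,180),43)),tob(atz(S,f(405,205),43)))
print('ridge',tob(atz(S,f(458,130),42)),tob(atz(S,f(648,157),42)))
print('pusher',tob(atz(S,f(170,300),43)),tob(atz(S,f(410,345),43)))
E
python3 - <<'E'
# wrist d view: TCP was at B(-30,62,190); reuse camera geometry relative to tool
import sys;sys.path.insert(0,'.')
from h import *
p=arm.get_image('wrist');s=arm.sense()
R0=Ro.from_quat(s['tcp_rot']).as_matrix();Rc=np.array(p['R']);C=-Rc.T@np.array(p['t'])
ct=R0.T@(C-s['ee_pos']);Rt=Rc@R0
R1=Ro.from_quat(QP).as_matrix();C1=B(-30,62,190)+R1@ct;Rn=Rt@R1.T
q=dict(p);q['R']=Rn;q['t']=-Rn@C1
g=lambda x,y:(295+x/6.5-.5,250+y/6.5-.5)
print('check corner',tob(atz(q,(170+333/3,120+110/3),14)))
print('ridge',tob(atz(q,g(325,150),42)),tob(atz(q,g(325,60),42)))
print('fin',tob(atz(q,g(572,272),43)),tob(atz(q,g(578,155),43)))
print('pusher',tob(atz(q,g(650,165),43)),tob(atz(q,g(652,255),43)))
print('tick spacing',tob(atz(q,g(257,100),34)),tob(atz(q,g(605,100),34)))
E
```

```text
fin L/R [ 1.78868665 -7.65826068 43.        ] [ 1.04308887  7.65813239 43.        ]
ridge [-9.34403074 10.07042113 42.        ] [-9.48349413 23.93328711 42.        ]
pusher [15.18265793 -7.14180881 43.        ] [16.09561105 10.23018894 43.        ]
check corner [-65.72260966 113.60775712  14.        ]
ridge [-8.37350207 12.70234064 42.        ] [-8.65537188 26.2442908  42.        ]
fin [27.04954138 -5.72157864 43.        ] [26.90457385 12.3912562  43.        ]
pusher [37.05769939 10.86862996 43.        ] [38.24334206 -3.04861663 43.        ]
tick spacing [-17.65622431  16.91084258  34.        ] [32.06132886 16.91369177 34.        ]
```

Run:
```python
from meas import *
arm.move_linear(B(-94-39.5,0,9),rate=25,threshold=25)
arm.pause(0.2)
look('g1')
b=cv2.imread('pics/g1_s.png')[312:332,352:384]
cv2.imwrite('pics/g1_zz.png',cv2.resize(b,None,fx=24,fy=24,interpolation=0))
cam('top','g1_t');cam('wrist','g1_w')
```

```text
rider_fin [365.7 332.8] 0.59 [18.9  6.  38. ]
index_line [370.7 323.9] 0.52 [-6.2 10.9 38. ]
pusher_face [363.  328.4] 0.89 [ 8.6 -0.3 38. ]
[-133.     0.3    9.2] [ 5.2  0.5 -0.1] w 29.666139612600865 20.8667
```

View pics/g1_zz.png

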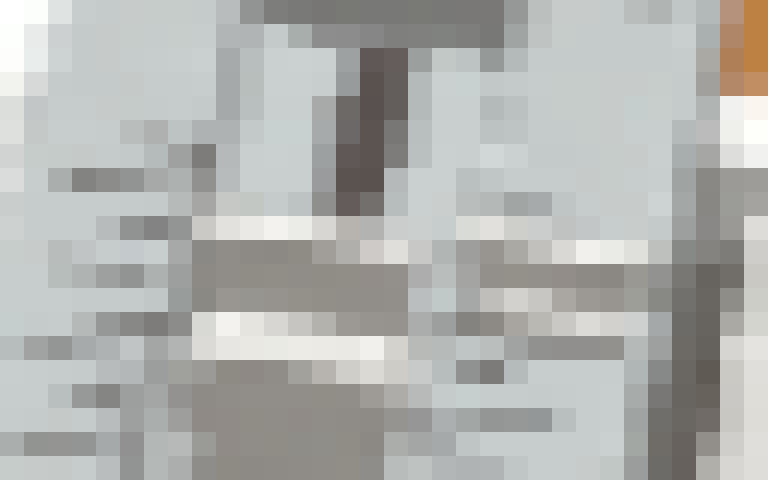

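View pics/g1_w.png

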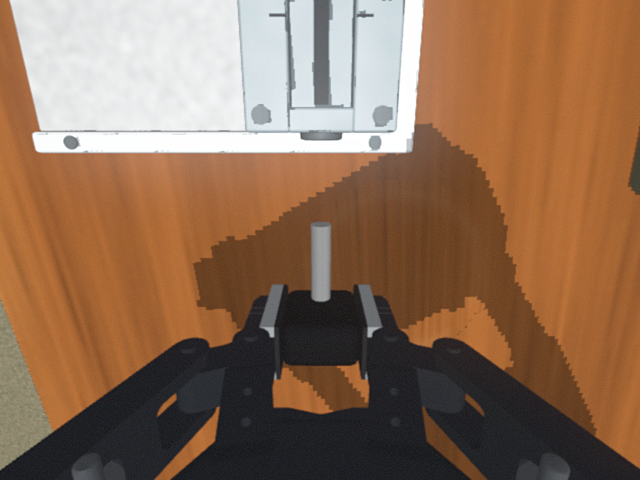

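Run:
```python
from h import *
S=cam('side')
f=lambda x,y:(352+x/24-.5,312+y/24-.5)
for n,a,z in [('fin',(193,228),43),('fin',(408,252),43),('ridge',(470,230),42),('ridge',(640,250),42),('pusher',(193,330),43),('pusher',(400,362),43)]: print(n,tob(atz(S,f(*a),z)).round(1))
```

```text
fin [-3.5 -8.5 43. ]
fin [-4.4  7.1 43. ]
ridge [-9.1 11.  42. ]
ridge [-9.7 23.3 42. ]
pusher [ 7.7 -6.7 43. ]
pusher [ 7.8  8.3 43. ]
```

```bash
cat > home.py <<'E'
from meas import *
def home():
    arm.move_linear(B(-96,0,9),rate=30)
    print('thr',arm.move_linear(B(-92.5,0,9),rate=10,threshold=8))
    s=arm.sense();print(tob(s['ee_pos']).round(1),s['force'].round(1),s['gripper_width'])
    arm.grip(60)
    arm.move_linear(B(-94,0,110),rate=150)
def over(tag):
    # camera looks straight-ish down at index: camera at tool +x (=+yb) 80mm
    arm.movep(B(-8,42,150),QP)
    p=cam('wrist',tag)
    c=cv2.imread(f'pics/{tag}.png')[200:440,200:440]
    cv2.imwrite(f'pics/{tag}z.png',cv2.resize(c,(600,600),interpolation=2))
    return p
E
python3 - <<'E'
from home import *
home();p=over('h_w');look('h1')
for k in('rider_fin','index_line','pusher_face'):
    for q in arm.spot_point(k,p)[:1]: print(k,np.round(q['centre'],1),q['score'])
E
```

```text
thr True
[-96.1   0.2   9.2] [-1.   0.7  4.1] 29.29337107559663
rider_fin [367.3 326.5] 0.53 [ 2.   6.2 38. ]
index_line [373.2 322.5] 0.5 [-11.   14.7  38. ]
pusher_face [358.  340.7] 0.75 [41.4 -3.6 38. ]
[ -8.2  41.9 149.9] [ 0.  -0.2  0.4] w 59.87641182941156 25.5333
rider_fin [322.9 282.1] 0.62
index_line [319.6 266.7] 0.62
pusher_face [375.8 279.3] 0.74
```

View pics/h_w.png

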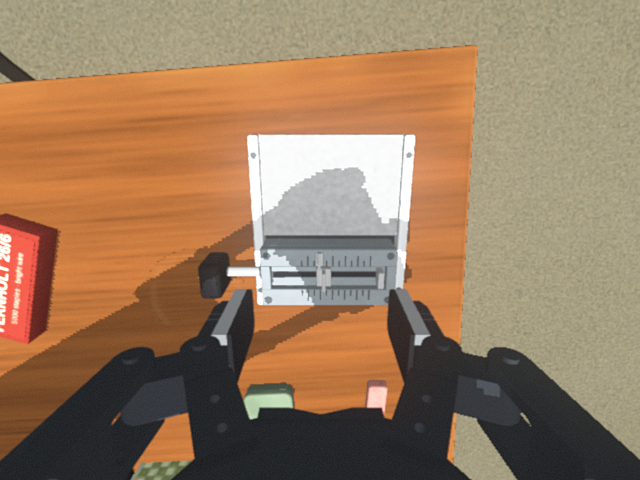

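View pics/h_wz.png

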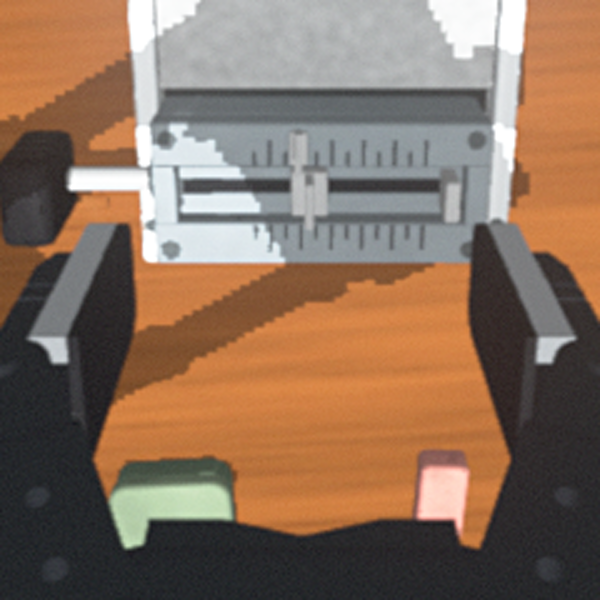

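Run:
```python
import cv2
c=cv2.imread('pics/h_w.png')[248:298,300:350]
cv2.imwrite('pics/h_wzz.png',cv2.resize(c,None,fx=12,fy=12,interpolation=0))
```

```text
(no output)
```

View pics/h_wzz.png

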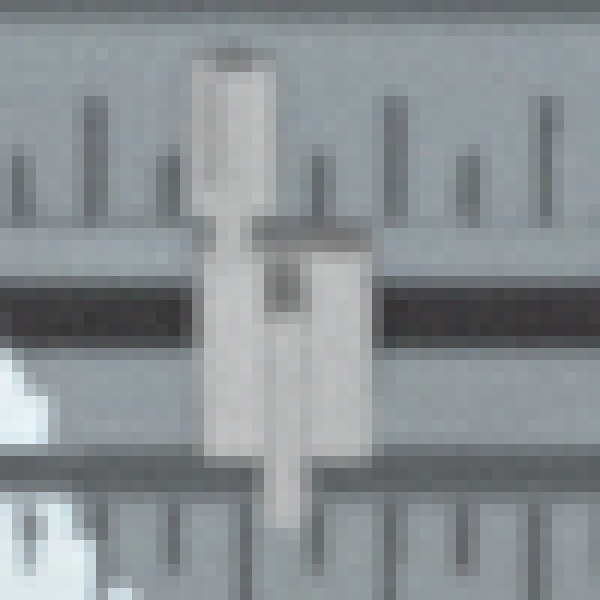

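Overhead, the fin is at column 323.8 and the ridge at 319.4. That puts the rider about 3.4 mm short, which is inside tolerance but worth improving, so I'll pull again about 3.3 mm further.

Run:
```python
from home import *
arm.movep(B(-96.1,0,120),QH)
arm.move_linear(B(-96.1,0,9),rate=90,threshold=15)
arm.grip(25,effort=40)
s=arm.sense();print(tob(s['ee_pos']).round(1),s['gripper_width'])
arm.move_linear(B(-136.8,0,9),rate=25,threshold=25)
arm.pause(0.5)
look('i1')
arm.move_linear(B(-97,0,9),rate=30)
s=arm.sense();print(tob(s['ee_pos']).round(1),s['force'].round(1))
arm.move_linear(B(-95.5,0,9),rate=5,threshold=5)
s=arm.sense();print(tob(s['ee_pos']).round(1),s['force'].round(1),s['time'])
arm.grip(60)
arm.move_linear(B(-94,0,110),rate=150)
p=over('j_w')
c=cv2.imread('pics/j_w.png')[248:298,300:350]
cv2.imwrite('pics/j_wzz.png',cv2.resize(c,None,fx=12,fy=12,interpolation=0))
look('j1')
```

```text
[-95.7   0.2   9.6] 29.87653550135031
rider_fin [367.6 322.4] 0.51 [-9.   5.1 38. ]
pusher_face [371.5 322.3] 0.74 [-10.8  11.7  38. ]
[-136.     0.3    9.4] [ 5.4 -1.8  3.9] w 29.52248165258933 31.3167
[-96.8   0.3   9.5] [ 2.1 -1.5  7.1]
[-95.8   0.3   9.5] [ 2.1 -1.9  8.2] 33.2417
rider_fin [370.6 321.6] 0.42 [-12.4   9.9  38. ]
index_line [371.8 323.3] 0.5 [-8.3 12.6 38. ]
pusher_face [358.3 342.8] 0.9 [46.4 -2.3 38. ]
[ -8.2  41.9 149.9] [-0.1 -0.6 -0.1] w 59.891166943677284 36.125
```

View pics/j_wzz.png

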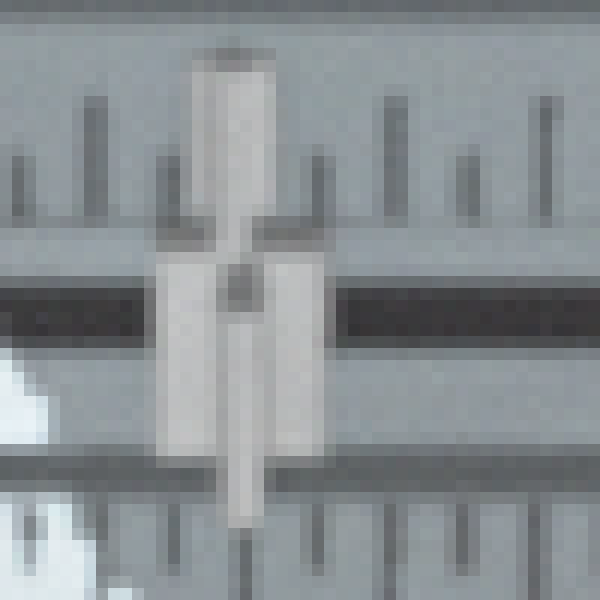

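View pics/j_w.png

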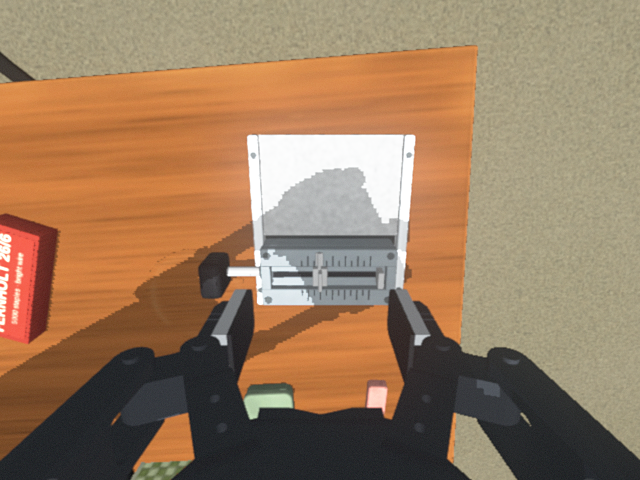

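View pics/i1_z.png

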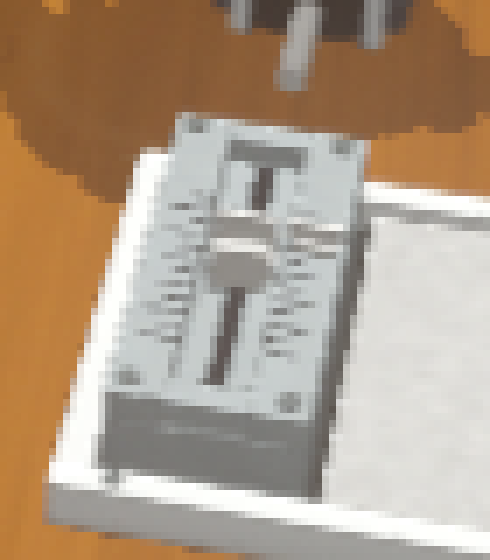

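Overhead, the fin is within about 0.5 mm of the ridge. The handle is home, the gauge is flat in the pocket, and the eraser and tin look undisturbed. The gripper is clear, so I'm handing in.

Run:
```python
from h import *
arm.pause(0.3);arm.sign_off()
```

```text
the job is handed in; nothing more can be done
```

I handed the job in at about 36 s of the 61 s allowed. The rider stands level with the index, the handle is home, and the gauge is in the pocket.

**Slide:** I pushed the gauge along the deck with both fingertips until it dropped into the pocket. Corners measured in two camera views put its top 31–33 mm above the desk (34 expected). It sits about 1 mm from the pocket's centre, so it lies flat.

**Pull:** I gripped the handle, drew it out about 39 mm and eased it home. The overhead picture showed the rider about 3.4 mm short of the index. I pulled again, about 3 mm further, and eased it home once more.

**Last check:** Overhead, the rider's fin is within about 0.5 mm of the index ridge. The handle is at the same place in the picture as after the first return, the eraser and tin look undisturbed, and the gripper touches nothing.

**Disagreements and doubts:**
- During the first pull, the side camera put the rider about 5 mm short, against 3.4 mm overhead. I trusted the overhead view.
- The first easing-in stopped early on its force limit, about 3.5 mm short of the planned end. The pull on the tool had gone by then, so I took the handle to be home.
- On the second return, about 2 N of pull remained when I released. Any snap would have been tiny, but I did not measure its speed.

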